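# Eject a rubber mould from its frame and stack it

## Task

Press the lever of the metal ejector frame fully down so that the rubber mould seated in the frame rises, then take that mould out and stack it squarely on the mould lying on the small plywood board: right way up, long sides in line, edges flush, and without pushing the lower mould out of its place. Leave the round tin, the brass block and the little bowl alone.

Things in the scene. Friction and masses are not known exactly. Their poses are not given: they have to be found in the camera images.
- ejector_frame: Steel mould frame bolted to the bench, 84 x 98 mm, top 46 mm above the bench, on a dark foot 106 x 102 mm. Origin on the bench under the middle of its pocket. The open-topped pocket (52 x 67 mm, long side along the frame's y) holds the seated mould, whose top is then about 1 mm below the frame's top. The lever sticks out of the frame along its -y, roughly towards the robot.
- ejector_lever (a joint): Ejector lever angle: 0 = up (mould seated), 0.40 rad = fully down against its stop (mould raised 20 mm, so about 19 mm of its sides stand above the frame's top, which is 46 mm above the bench). About 4 to 7 N on the pad moves it; it has friction and stays where it is left. Its pivot runs along the frame's x, 59 mm from the origin toward -y, 20 mm above the bench.
- lever_pad (a point): Centre of the upper face of the black 30 x 30 mm thumb pad at the lever's end. With the lever up it is 127 mm from the frame's origin toward the frame's -y and 51 mm above the bench; fully down 134 mm toward -y and 22 mm above the bench. It moves with the lever.
- seated_mould_center (a point): Centre (half-way up) of the orange rubber mould in the frame, 48 x 63 x 24 mm, 0.07 kg, rigid; x along the 48 mm width, y along the 63 mm length, z up. It has 2 mm play in the pocket, so it cannot be gripped until it has been raised.
- lower_mould_center (a point): Centre (half-way up) of the second, loose mould of the same make and size, 48 x 63 x 24 mm, which lies flat on the plywood board; same axes. Its top is 30 mm above the bench.
- board: Plywood board, 110 x 90 x 6 mm, fixed to the bench beside the frame, to its right or to its left; origin at the centre of its underside.
- tin: Round pale metal tin, 68 mm across, 13 mm high, loose on the bench; origin at the centre of its underside. A bystander.
- brass_block: Brass cube with hollows, 42 mm, loose on the bench near its front edge, far left; origin at the centre of its underside. A bystander.
- bowl: Small steel bowl, 67 mm across, 27 mm high, loose on the bench; origin at the centre of its underside. A bystander.
Mind the look-alikes: they are no part of the job. What is shaped like the part that bears lower_mould_center but pink or purple is not meant.

How it is judged:
On the way, in this order (a step that is already met when the one before it is completed fails the run):
1. the lever is pressed down and the seated mould has risen (value of joint ejector_lever above 0.36 rad and z of seated_mould_center in the frame of ejector_frame above 0.047 m and horizontal distance between seated_mould_center and ejector_frame below 0.01 m), for 0.2 s.
2. the fingers lift the mould clear of the frame (z of seated_mould_center in the frame of ejector_frame above 0.068 m and contact force between the fingers and seated_mould above 1 N), for 0.1 s.
At the end, for the whole second after the job is handed in: The ejected mould lies at rest, right way up and level (within 0.1 rad), on top of the lower mould, centred on it within 8 mm each way, long sides in line within 0.15 rad (either way round); the lower mould is level and within 20 mm of where it was (x of seated_mould_center in the frame of lower_mould_center between -0.008 and 0.008 m and y of seated_mould_center in the frame of lower_mould_center between -0.008 and 0.008 m and z of seated_mould_center in the frame of lower_mould_center between 0.021 and 0.027 m and angle between the y axis of seated_mould_center and the y axis of lower_mould_center, either way round below 0.15 rad and angle between each of seated_mould_center, lower_mould_center's own z axis and vertical below 0.1 rad and distance of lower_mould_center from where it was at the start of the episode below 0.02 m and linear speed of seated_mould below 0.01 m/s); the robot touches nothing.
It fails at once if a bystander (tin, brass block or bowl) is shifted more than 30 mm (distance of any of tin, brass_block, bowl from where it was at the start of the episode above 0.03 m).
It also fails if it takes over 51 s, if anything falls off the work surface, if the arm or the gripper's body presses on something with over 40 N, if the wrist force passes 120 N, or if a joint passes its speed limit or range.

## Robot

A 6-joint arm with a two-finger parallel gripper is mounted at the origin on a cart in front of the work surface, level with it; the furniture and walls round the work are solid. World frame = base frame: x ahead of the robot, y to its left, z up, the work surface at z = 0. Lengths are in m, angles in rad, forces in N, time in s.
With the tool pointing down it reaches from about 0.275 to 0.725 m from the base axis. Payload 5.6 kg.
Tool frame: the origin (TCP) lies midway between the tips of the shut fingers; the grasp point (between the pads) lies 19 mm behind it; y points along the fingers, x is the direction in which the jaws open and shut, and the axes are right-handed (so a half turn about y gives the same grasp; the last joint's range is limited). The gripper opens to 85 mm and grips with 20 to 120 N. Pads are 22 mm wide; open, the fingers measure 114 mm over their backs; the gripper's body (76 mm by 85 mm) begins 54 mm behind the grasp point. The pads swing forward as they close: fully open they stand 13 mm farther back than shut.
Start: joints at [1.408, 0.255, 0.108, 0, -1.424, -0.285], TCP at [0.238, 0.496, 0.231] pointing down, gripper open.
Joint ranges: [-2.95, 2.95], [-1.21, 1.97], [-1.09, 1.5], [-2.87, 1.71], [-2.94, -0.07], [-3.05, 3.05]. Speed limits (rad/s): [2.57, 2.57, 3.14, 3.14, 3.14, 3.14].

## Interface

Orientations are given as a 3x3 rotation matrix whose columns are the frame's x, y, z axes.
In Python, from station import status, optics, job gives the robot as it stands. The module is installed in compiled form; this text tells all that it offers.
- The arm moves only by the tool move_arm, never from a script. Its argument "commands" is one flat list of numbers, 7 for each row, row after row: the turn, a rotation vector about the tool's x, y, z in units of 5 degrees (1.0 is 5 degrees), then the shift along the tool's x, y, z in units of 25 mm (1.0 is 25 mm), then the finger opening in mm, from 0 to 85.4. A call has 1 to 8 rows; each row is the pose to reach, as a shift and turn from the pose measured when the call began, along the tool's axes at that moment; what a row does not reach only later rows make up. A row lasts 1/8 s, in which the tool goes at most 62.5 mm and 10.7 degrees, less where a joint would pass 70% of its speed; a pose out of reach is approached as far as the arm can. A call with a gripper value outside its range is refused whole. The fingers move at their own pace and stop on an object; the grip force is fixed at half the most. Time passes only in rows, so rows that repeat a pose let the fingers close. It gives the time, the measured TCP pose, the force and the opening at its end, in the units of the state.
- status.state(): the state, without advancing time (a new reading comes with each control period).
- optics.get_image(name): name is "scene" or "side" or "wrist"; returns the picture (480x640x3 uint8, red, green, blue); there is no depth.
- optics.camera_model(name): a dict with "fx", "fy", "cx", "cy" (pixels), "k1" (the pictures are not rectified: a ray, as slopes to the right and down, at radius r is drawn at 1 + k1 r^2 times it, then the intrinsics apply), "world_from_camera" (4x4, takes a point from camera to world coordinates). Camera axes: x right, y down, z forward; pixel columns grow to the right and rows downward; lengths in m; the calibration is good to about 2 mm. A picture is of the moment at which its call begins: read the wrist's pose just before it. camera_model takes no time and is no camera call; for the wrist camera it gives the pose at the moment of the call.
- job.sign_off(): hands the job in, once; it reports no verdict.
The state is a dict: "t": time; "joint_pos": joint angles; "qvel": joint speeds; "joint_efforts": joint torques, N m; "tcp_pos": TCP position; "orientation": TCP orientation; "wrist_force": force on the tool from outside, world axes, zero at the start; "wrist_torque": the same for the moment, N m; "opening": finger opening in m.
Only numpy, scipy, OpenCV 4.12 (cv2) and the standard library are available. Lean on these libraries where they do the work, as an engineer would, in place of code of your own. Each camera call takes 0.05 s, during which the arm holds its last target. There are 200 camera calls.

## Working session

There is one attempt and no reset: what is moved stays moved. The work goes in short steps, Python scripts to look and compute and a tool call to move; the robot and the scene stay as the last step left them, time stands still between calls to the robot, and variables do not carry over. Pictures are saved under pics/ and viewed, about 8 in all and at most 12, crops included, and the job is handed in when it is done.

Besides the shell and the picture viewer there is one more tool, called after "Call:" in YAML: its name, and indented under it one key for each argument. move_arm: Moves the arm, as the interface text tells. Its arguments: {"type":"object","properties":{"commands":{"type":"array","items":{"type":"number"}}},"required":["commands"]}

```bash
mkdir -p pics
python3 - <<'E'
from station import status, optics, job
import cv2, numpy as np
s=status.state(); print({k:np.round(v,3).tolist() for k,v in s.items()})
for n in ("scene","side"):
    im=optics.get_image(n); cv2.imwrite(f"pics/{n}0.png",im[:,:,::-1])
    m=optics.camera_model(n); print(n,{k:np.round(v,4).tolist() for k,v in m.items()})
E
```

```text
{'t': 0.0, 'joint_pos': [1.408, 0.256, 0.107, -0.0, -1.424, -0.285], 'qvel': [0.001, 0.0, -0.001, -0.0, -0.001, 0.001], 'joint_efforts': [-0.001, -38.663, 23.794, 5.365, -0.006, -0.0], 'tcp_pos': [0.238, 0.495, 0.23], 'orientation': [[-0.433, -0.001, 0.901], [-0.901, -0.002, -0.433], [0.002, -1.0, 0.0]], 'wrist_force': [0.257, -0.476, 0.456], 'wrist_torque': [-0.019, 0.01, -0.034], 'opening': 0.085}
scene {'fx': 525.2771, 'fy': 525.2771, 'cx': 321.7827, 'cy': 238.3238, 'k1': -0.1235, 'world_from_camera': [[0.8395, -0.422, 0.3422, -0.063], [-0.5432, -0.6407, 0.5426, -0.5258], [-0.0097, -0.6414, -0.7671, 1.276], [0.0, 0.0, 0.0, 1.0]]}
side {'fx': 446.6625, 'fy': 446.6625, 'cx': 314.2162, 'cy': 235.559, 'k1': -0.0967, 'world_from_camera': [[-0.9997, -0.0069, 0.0216, 0.453], [-0.0219, 0.5392, -0.8419, 1.3106], [-0.0058, -0.8422, -0.5392, 0.6962], [0.0, 0.0, 0.0, 1.0]]}
```

View pics/scene0.png

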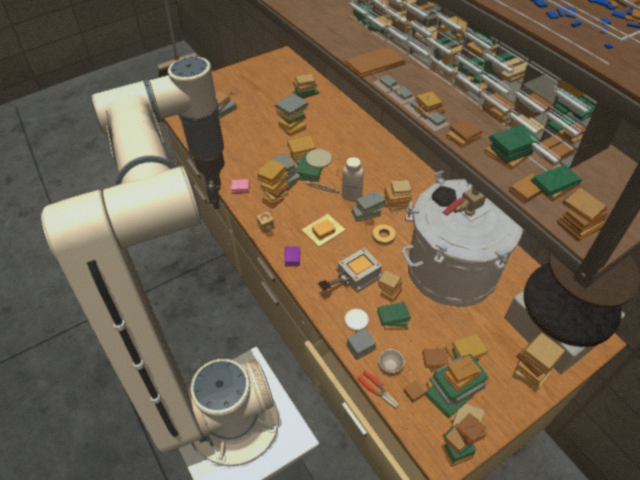

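View pics/side0.png

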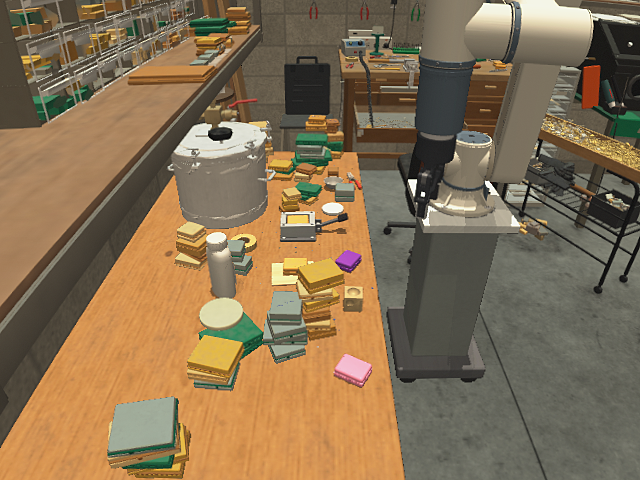

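Scene view: the frame with its seated orange mould is at about (359,266), its lever pad at (326,287), and the plywood board with the orange lower mould at (323,229). The purple and pink look-alikes are at (292,256) and (240,186). The side view shows the frame at (298,225), and the board partly hidden behind stacks at (290,270).

```bash
cat > h.py <<'E'
import cv2, numpy as np
from station import status, optics
def rays(n_or_m,px):
    m=optics.camera_model(n_or_m) if isinstance(n_or_m,str) else n_or_m
    K=np.array([[m['fx'],0,m['cx']],[0,m['fy'],m['cy']],[0,0,1]])
    p=cv2.undistortPoints(np.float64(px).reshape(-1,1,2),K,np.array([m['k1'],0,0,0.]))[:,0]
    T=np.array(m['world_from_camera']); d=np.c_[p,np.ones(len(p))]@T[:3,:3].T
    return T[:3,3],d
def onplane(m,px,z):
    o,d=rays(m,px); return o+d*((z-o[2])/d[:,2])[:,None]
def blobs(im,lo,hi,roi,amin=40):
    x0,y0,x1,y1=roi; hsv=cv2.cvtColor(im,cv2.COLOR_RGB2HSV)
    k=cv2.inRange(hsv,np.array(lo),np.array(hi)); q=np.zeros_like(k); q[y0:y1,x0:x1]=k[y0:y1,x0:x1]
    c,_=cv2.findContours(q,cv2.RETR_EXTERNAL,cv2.CHAIN_APPROX_NONE)
    return sorted([a for a in c if cv2.contourArea(a)>amin],key=cv2.contourArea,reverse=True)
def rect(m,c,z):
    P=onplane(m,c.reshape(-1,2),z)[:,:2]; (cx,cy),(w,h),a=cv2.minAreaRect((P*1000).astype(np.float32))
    if w>h: w,h,a=h,w,a+90   # h long; angle of the width axis
    return np.round([cx,cy,w,h,(a+90)%180-90],1)
E
python3 - <<'E'
from h import *
im=optics.get_image("scene")
hsv=cv2.cvtColor(im,cv2.COLOR_RGB2HSV)
for p in [(358,265),(323,229),(310,230),(350,280),(326,287),(300,210)]: print(p,im[p[1],p[0]],hsv[p[1],p[0]])
for z,p in [(.046,(359,266)),(.03,(323,229)),(.051,(326,287)),(.013,(356,319)),(.02,(391,360)),(.02,(384,234)),(.02,(390,284)),(.05,(352,180)),(.02,(368,205))]: print(p,onplane("scene",[p],z).round(3))
cv2.imwrite("pics/crop1.png",cv2.resize(im[195:325,275:425],None,fx=5,fy=4.6,interpolation=cv2.INTER_CUBIC)[:,:,::-1])
m=optics.camera_model("wrist"); print(m['fx'],np.round(m['world_from_camera'],3))
E
```

```text
(358, 265) [218 169  85] [ 19 156 218]
(323, 229) [218 169  86] [ 19 154 218]
(310, 230) [213 195 130] [ 23  99 213]
(350, 280) [72 65 52] [20 71 72]
(326, 287) [59 44 34] [ 12 108  59]
(300, 210) [174 119  69] [ 14 154 174]
(359, 266) [[0.519 0.196 0.046]]
(323, 229) [[0.517 0.385 0.03 ]]
(326, 287) [[0.396 0.184 0.051]]
(356, 319) [[0.421 0.069 0.013]]
(391, 360) [[ 0.423 -0.087  0.02 ]]
(384, 234) [[0.67 0.27 0.02]]
(390, 284) [[0.569 0.108 0.02 ]]
(352, 180) [[0.707 0.5   0.05 ]]
(368, 205) [[0.702 0.399 0.02 ]]
386.3735016844188 [[-0.433 -0.855 -0.285  0.312]
 [-0.901  0.411  0.136  0.461]
 [ 0.001  0.316 -0.949  0.373]
 [ 0.     0.     0.     1.   ]]
```

View pics/crop1.png

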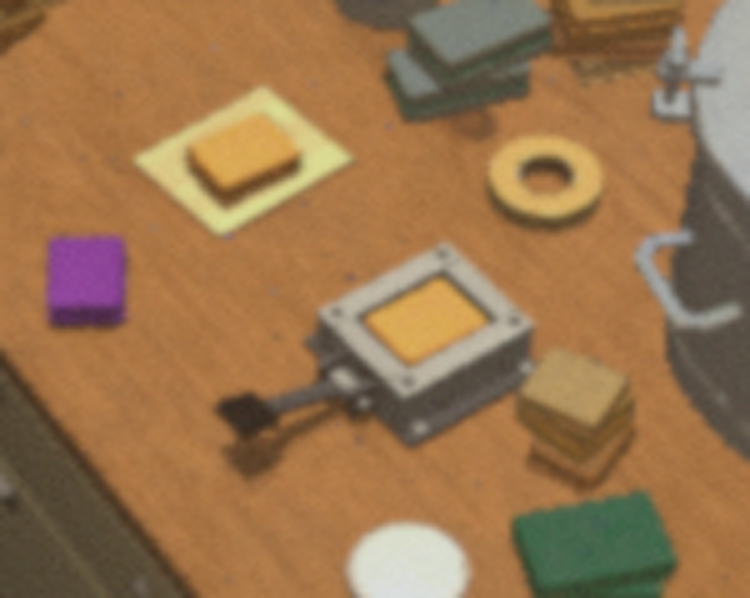

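Crop: the board corners are at roughly (135,160), (262,88), (352,157) and (222,235). The frame is centred near (425,320), and the lever points left to the pad at (247,412). Next I go above the area between frame and board, fingers shut, and look with the wrist camera.

Call:
move_arm:
  commands: [0,-6.3,0,4.1,0,11.4,0,0,-6.3,0,4.1,0,11.4,0,0,-6.3,0,4.1,0,11.4,0,0,-6.3,0,4.1,0,11.4,0,0,-6.3,0,4.1,0,11.4,0,0,-6.3,0,4.1,0,11.4,0,0,-6.3,0,4.1,0,11.4,0,0,-6.3,0,4.1,0,11.4,0]

```text
t: 1.15
tcp_pos: [0.4497, 0.2805, 0.2307]
orientation: [[0.103, -0.001, 0.995], [-0.995, -0.001, 0.103], [0.001, -1.0, -0.001]]
wrist_force: [-0.5, 1.0, 0.6]
opening: -0.0003
```

Run:
```python
from h import *
s=status.state(); print(s['t'],np.round(s['tcp_pos'],4),np.round(s['orientation'],3).tolist(),np.round(s['qvel'],2))
m=optics.camera_model("wrist"); im=optics.get_image("wrist"); np.save("w1.npy",im); np.save("w1m.npy",m,allow_pickle=True)
cv2.imwrite("pics/w1.png",im[:,:,::-1])
```

```text
1.15 [0.4497 0.2805 0.2307] [[0.103, -0.001, 0.995], [-0.995, -0.001, 0.103], [0.001, -1.0, -0.001]] [ 0.01 -0.    0.    0.   -0.    0.  ]
```

View pics/w1.png

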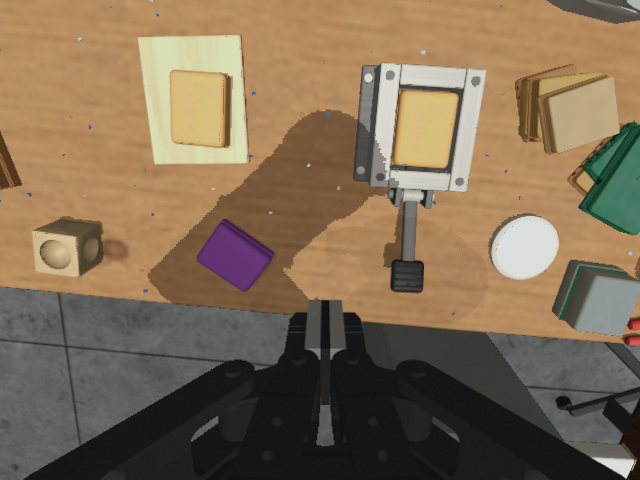

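Wrist view: the board is centred at about (194,100) with the lower mould's top at (198,107). The seated mould is at (427,128), the frame's top corners at (387,65), (487,70), (465,190) and (372,187), and the black pad at (407,273).

Run:
```python
from h import *
im=np.load("w1.npy"); m=np.load("w1m.npy",allow_pickle=True).item()
hsv=cv2.cvtColor(im,cv2.COLOR_RGB2HSV)
for p in [(198,107),(228,110),(427,128),(427,165),(155,100),(407,280),(410,230),(480,130),(400,195)]: print(p,hsv[p[1],p[0]])
for nm,roi,z in [("low",(160,60,240,155),.03),("seat",(393,85,461,170),.045)]:
    for c in blobs(im,(12,100,190),(24,255,255),roi,300)[:1]: print(nm,rect(m,c,z),cv2.boundingRect(c))
for c in blobs(im,(0,0,0),(179,255,70),(385,255,432,300),200)[:1]: print("pad",rect(m,c,.049),cv2.boundingRect(c))
P=onplane(m,[(387,65),(487,70),(465,190),(372,187)],.046); print(P.round(3),P.mean(0).round(4))
```

```text
(198, 107) [ 23 111 215]
(228, 110) [ 16 153 100]
(427, 128) [ 22 110 215]
(427, 165) [ 18 128 214]
(155, 100) [ 24  63 216]
(407, 280) [ 8 19 53]
(410, 230) [ 15   9 114]
(480, 130) [ 16 119 187]
(400, 195) [ 15  13 121]
low [524.4 397.6  44.8  59.2 -89. ] (170, 71, 54, 76)
seat [527.5 206.2  44.8  58.9 -87.2] (396, 91, 62, 77)
pad [401.  200.8  29.6  36.9 -82.9] (391, 255, 33, 38)
[[0.572 0.245 0.046]
 [0.577 0.166 0.046]
 [0.482 0.163 0.046]
 [0.476 0.243 0.046]] [0.527  0.2045 0.046 ]
```

Call:
move_arm:
  commands: [0,0.6,0,2.96,3,-2.51,0,0,0.6,0,2.96,6.2,-2.51,0,0,0.6,0,2.96,6.2,-2.51,0,0,0.6,0,2.96,6.2,-2.51,0,0,0.6,0,2.96,6.2,-2.51,0,0,0.6,0,2.96,6.2,-2.51,0]

```text
t: 1.95
tcp_pos: [0.3965, 0.2025, 0.0778]
orientation: [[0.053, 0.003, 0.999], [-0.999, 0.002, 0.053], [-0.002, -1.0, 0.003]]
wrist_force: [0.6, -0.6, 0.7]
opening: 0.0003
```

Call:
move_arm:
  commands: [0,0,0,0.08,0.8,-0.06,0,0,0,0,0.08,1.2,-0.06,0,0,0,0,0.08,1.6,-0.06,0,0,0,0,0.08,2.0,-0.06,0,0,0,0,0.08,2.25,-0.06,0,0,0,0,0.08,2.25,-0.06,0]

```text
t: 2.7
tcp_pos: [0.3954, 0.2015, 0.0226]
orientation: [[0.053, 0.003, 0.999], [-0.999, 0.003, 0.053], [-0.003, -1.0, 0.003]]
wrist_force: [-4.4, -0.2, 6.4]
opening: 0.0001
```

Call:
move_arm:
  commands: [0,0,0,0,0.1,0,0,0,0,0,0,0.2,0,0,0,0,0,0,0.25,0,0,0,0,0,0,0.25,0,0]

```text
t: 3.2
tcp_pos: [0.3956, 0.2017, 0.0214]
orientation: [[0.055, 0.004, 0.998], [-0.998, 0.003, 0.055], [-0.002, -1.0, 0.004]]
wrist_force: [-22.5, -6.3, 54.2]
opening: 0.0002
```

Call:
move_arm:
  commands: [0,0,0,0,-2,0,0,0,0,0,0.1,-4.5,1,85,0,0,0,0.1,-7,3.5,85,0,0,0,0.1,-7,5.3,85,0,0,0,0.1,-7,5.3,85,0,0,0,0.1,-7,5.3,85,0,0,0,0.1,-7,5.3,85]

```text
t: 4.08
tcp_pos: [0.5263, 0.206, 0.1968]
orientation: [[0.055, 0.004, 0.998], [-0.998, 0.003, 0.055], [-0.002, -1.0, 0.004]]
wrist_force: [-0.4, 0.5, -0.6]
opening: 0.0852
```

Run:
```python
from h import *
s=status.state(); print(s['t'],np.round(s['tcp_pos'],4),np.round(s['orientation'],3).tolist(),s['opening'])
m=optics.camera_model("wrist"); im=optics.get_image("wrist"); np.save("w2.npy",im); np.save("w2m.npy",m,allow_pickle=True)
cv2.imwrite("pics/w2.png",im[:,:,::-1])
cv=m['world_from_camera']
for c in blobs(im,(12,100,190),(24,255,255),(0,0,640,480),1500)[:6]: print(cv2.boundingRect(c),rect(m,c,.065),rect(m,c,.03))
```

```text
4.075 [0.5263 0.206  0.1968] [[0.055, 0.004, 0.998], [-0.998, 0.003, 0.055], [-0.002, -1.0, 0.004]] 0.0852400854028449
(65, 173, 61, 71) [533.8 375.9  39.7  52.1 -89.2] [524.4 397.   44.7  58.7 -89.2]
```

View pics/w2.png

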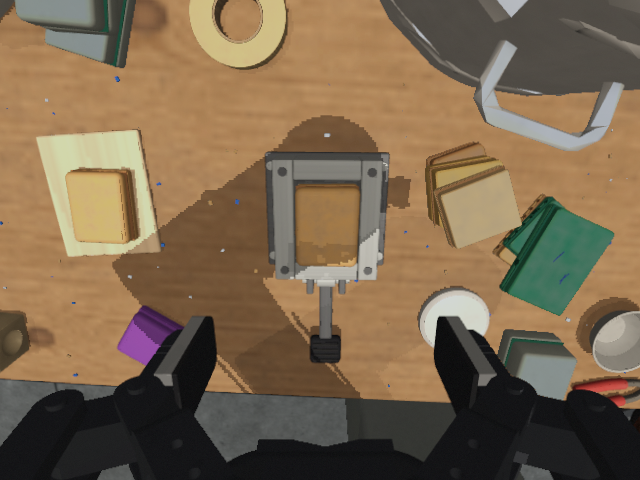

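Wrist view: the mould in the frame (about (328,225), in the gripper's shadow) now fills its pocket visually, which suggests it is raised. The lower mould is at (100,206). I check the mould's size and centre with a darker mask.

Run:
```python
from h import *
im=np.load("w2.npy"); m=np.load("w2m.npy",allow_pickle=True).item()
hsv=cv2.cvtColor(im,cv2.COLOR_RGB2HSV); print([hsv[y,328].tolist() for y in (180,184,190,225,255,264,267,270)],[hsv[225,x].tolist() for x in (290,296,300,356,360,364)])
for c in blobs(im,(10,110,100),(26,255,255),(285,175,375,275),300)[:1]: print(cv2.boundingRect(c),rect(m,c,.065),rect(m,c,.045))
P=onplane(m,[(267,153),(389,153),(377,279),(273,280)],.046)
cs=onplane(m,[(283,171),(373,172),(369,270),(285,270)],.046); print(cs.round(4),cs.mean(0))
```

```text
[[15, 14, 73], [16, 150, 104], [16, 146, 147], [16, 139, 161], [16, 145, 141], [17, 126, 202], [25, 15, 188], [25, 15, 184]] [[23, 15, 134], [16, 146, 119], [17, 141, 154], [17, 144, 142], [26, 17, 103], [23, 18, 131]]
(295, 184, 65, 83) [530.  206.   46.3  62.9 -87.9] [524.3 205.7  49.7  67.4 -87.9]
[[0.5658 0.2409 0.046 ]
 [0.5688 0.1729 0.046 ]
 [0.4891 0.1687 0.046 ]
 [0.4852 0.2375 0.046 ]] [0.52723179 0.20498172 0.046     ]
```

Call:
move_arm:
  commands: [0,0.1,0,0.04,2.4,0.04,72,0,0.1,0,0.04,4.4,0.04,72,0,0.1,0,0.04,5.5,0.04,72,0,0.1,0,0.04,5.9,0.04,72,0,0.1,0,0.04,5.9,0.04,72,0,0.1,0,0.04,5.9,0.04,72,0,0.1,0,0.04,5.9,0.04,72]

```text
t: 5.0
tcp_pos: [0.5285, 0.2059, 0.0508]
orientation: [[0.047, 0.006, 0.999], [-0.999, 0.004, 0.047], [-0.004, -1.0, 0.006]]
wrist_force: [-0.4, -0.5, 0.8]
opening: 0.072
```

Call:
move_arm:
  commands: [0,0,0,0,0.1,0,72,0,0,0,0,0.12,0,40,0,0,0,0,0.12,0,40,0,0,0,0,0.12,0,40,0,0,0,0,0.12,0,40,0,0,0,0,0.12,0,40]

```text
t: 5.75
tcp_pos: [0.5286, 0.2059, 0.0479]
orientation: [[0.047, 0.006, 0.999], [-0.999, 0.004, 0.047], [-0.004, -1.0, 0.006]]
wrist_force: [-1.0, -0.1, 1.9]
opening: 0.0456
```

Call:
move_arm:
  commands: [0,0,0,0,-0.4,0,40,0,0,0,0,-1,0,40,0,0,0,0,-2,0,40,0,0,0,0,-3,0,40,0,0,0,0,-3,0,40,0,0,0,0,-3,0,40]

```text
t: 6.5
tcp_pos: [0.5277, 0.2056, 0.1226]
orientation: [[0.047, 0.005, 0.999], [-0.999, 0.004, 0.047], [-0.004, -1.0, 0.005]]
wrist_force: [-0.3, -0.7, -1.5]
opening: 0.0455
```

Run:
```python
from h import *
s=status.state(); print(s['t'],np.round(s['tcp_pos'],4),np.round(s['orientation'],3).tolist(),s['opening'],np.round(s['wrist_force'],1))
m=optics.camera_model("wrist"); im=optics.get_image("wrist"); np.save("w3.npy",im); np.save("w3m.npy",m,allow_pickle=True)
cv2.imwrite("pics/w3.png",im[:,:,::-1])
```

```text
6.5 [0.5277 0.2056 0.1226] [[0.047, 0.005, 0.999], [-0.999, 0.004, 0.047], [-0.004, -1.0, 0.005]] 0.045459787280219204 [-0.3 -0.7 -1.5]
```

View pics/w3.png

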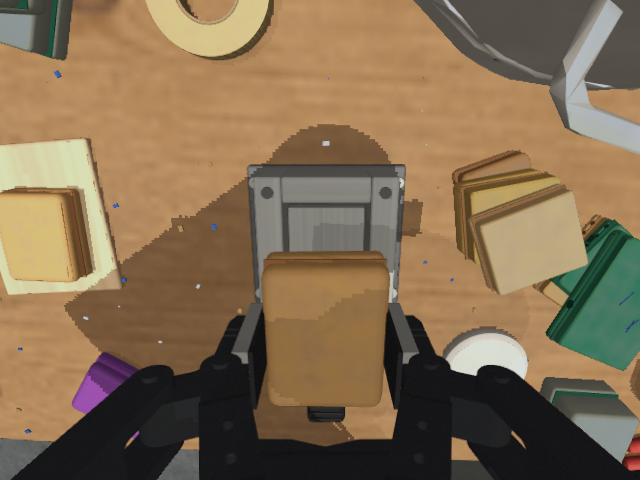

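The mould is lifted clear, held between the pads (top face about (263–390, 262–407)), and the pocket behind it is empty. Next I measure how it sits in the grip and the move to the lower mould.

Run:
```python
from h import *
im=np.load("w3.npy"); m=np.load("w3m.npy",allow_pickle=True).item()
hsv=cv2.cvtColor(im,cv2.COLOR_RGB2HSV)
for y in range(248,270,2): print(y,hsv[y,325].tolist(),end=' ')
c=blobs(im,(10,110,125),(26,255,255),(258,258,396,412),2000)[0]
r=cv2.minAreaRect(c); print('\n',r,cv2.boundingRect(c))
for z in (.138,.14,.142): print(rect(m,c,z))
for c in blobs(im,(12,100,190),(24,255,255),(0,180,78,290),1000)[:1]: print("low",rect(m,c,.03),cv2.boundingRect(c))
```

```text
248 [23, 18, 116] 250 [22, 25, 112] 252 [16, 153, 100] 254 [16, 150, 109] 256 [16, 149, 120] 258 [16, 149, 125] 260 [13, 156, 124] 262 [13, 155, 122] 264 [16, 150, 104] 266 [16, 152, 114] 268 [16, 149, 130] 
 ((327.9817199707031, 339.9261779785156), (148.0009765625, 127.6333236694336), 87.43623352050781) (262, 267, 134, 145)
[526.3 203.2  51.3  63.3 -87. ]
[527.6 203.3  50.5  62.3 -87. ]
[528.8 203.4  49.7  61.3 -87. ]
low [524.9 396.6  44.6  59.7  89.8] (0, 195, 74, 87)
```

Call:
move_arm:
  commands: [0,0.4,0,-2,0,0.1,40,0,0.4,0,-4.3,0.2,0.23,40,0,0.4,0,-6.5,0.4,0.23,40,0,0.4,0,-7.7,0.5,0.23,40,0,0.4,0,-7.7,0.5,0.23,40,0,0.4,0,-7.7,0.5,0.23,40,0,0.4,0,-7.7,0.5,0.23,40]

```text
t: 7.42
tcp_pos: [0.5245, 0.397, 0.1103]
orientation: [[0.011, 0.004, 1.0], [-1.0, 0.003, 0.011], [-0.003, -1.0, 0.004]]
wrist_force: [-0.9, 0.1, -1.1]
opening: 0.0454
```

Run:
```python
from h import *
s=status.state(); print(s['t'],np.round(s['tcp_pos'],4),np.round(s['orientation'],3).tolist(),s['opening'],np.round(s['wrist_force'],1))
m=optics.camera_model("wrist"); im=optics.get_image("wrist"); np.save("w4.npy",im); np.save("w4m.npy",m,allow_pickle=True)
cv2.imwrite("pics/w4.png",cv2.resize(im[160:430,180:480],None,fx=2.6,fy=2.2)[:,:,::-1])
```

```text
7.425 [0.5245 0.397  0.1103] [[0.011, 0.004, 1.0], [-1.0, 0.003, 0.011], [-0.003, -1.0, 0.004]] 0.04540586707982367 [-0.9  0.1 -1.1]
```

View pics/w4.png

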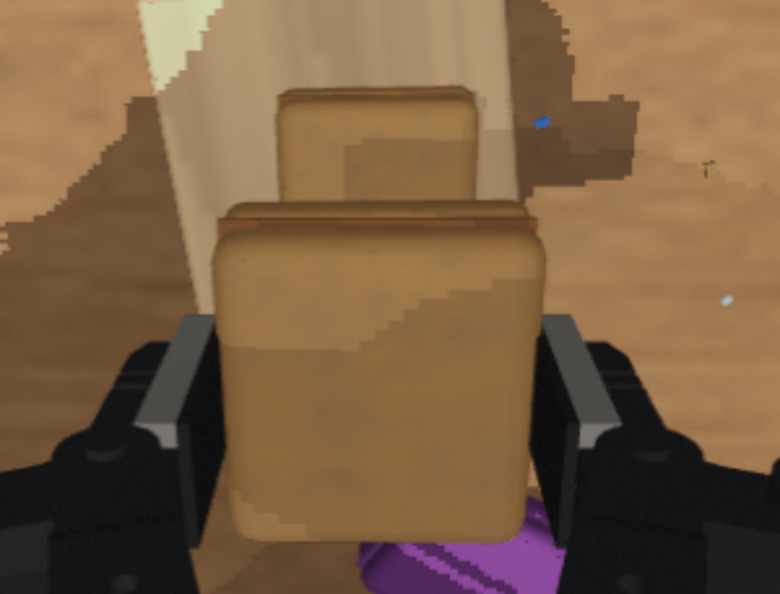

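Crop: the held mould's top face spans x 213–545 with its front top edge at y≈232. Beyond it is the lower mould's top, x 277–478, front edge at y≈102. They look parallel and nearly centred.

Run:
```python
from h import *
m=np.load("w4m.npy",allow_pickle=True).item()
f=lambda p,z:(onplane(m,[(180+(x+.5)/2.6-.5,160+(y+.5)/2.2-.5) for x,y in p],z)[:,:2]*1000).round(1).tolist()
print("held L,R,front,back",f([(217,300),(544,300),(378,233),(378,541)],.1277))
print("low L,R,front",f([(278,150),(477,150),(378,101)],.03))
```

```text
held L,R,front,back [[543.9, 419.9], [544.5, 374.8], [555.9, 397.8], [495.8, 397.2]]
low L,R,front [[541.2, 421.0], [541.8, 375.0], [555.2, 398.1]]
```

Call:
move_arm:
  commands: [0,0,0,-0.02,1.2,-0.02,40,0,0,0,-0.02,2.0,-0.02,40,0,0,0,-0.02,2.5,-0.02,40,0,0,0,-0.02,2.75,-0.02,40,0,0,0,-0.02,2.85,-0.02,40,0,0,0,-0.02,2.85,-0.02,40]

```text
t: 8.22
tcp_pos: [0.5247, 0.398, 0.0398]
orientation: [[0.011, 0.005, 1.0], [-1.0, 0.004, 0.011], [-0.004, -1.0, 0.005]]
wrist_force: [-0.6, 0.8, -0.2]
opening: 0.0454
```

Call:
move_arm:
  commands: [0,0,0,0,0.05,0,40,0,0,0,0,0.1,0,40,0,0,0,0,0.12,0,40,0,0,0,0,0.12,0,40]

```text
t: 8.72
tcp_pos: [0.5249, 0.3982, 0.0375]
orientation: [[0.011, 0.006, 1.0], [-1.0, 0.005, 0.011], [-0.004, -1.0, 0.006]]
wrist_force: [-0.4, -0.7, 3.3]
opening: 0.0452
```

Call:
move_arm:
  commands: [0,0,0,0,0.04,0,40,0,0,0,0,0.04,0,40]

```text
t: 8.98
tcp_pos: [0.525, 0.3983, 0.0374]
orientation: [[0.011, 0.007, 1.0], [-1.0, 0.005, 0.011], [-0.005, -1.0, 0.007]]
wrist_force: [-2.6, -1.3, 6.2]
opening: 0.0453
```

Contact is made (6 N), so I release and rise.

Call:
move_arm:
  commands: [0,0,0,0,0,0,50,0,0,0,0,0,0,60,0,0,0,0,0,0,72,0,0,0,0,0,0,72,0,0,0,0,-1,0,72,0,0,0,0,-3,0,72,0,0,0,0,-5,0,72,0,0,0,0,-6,0,72]

```text
t: 9.98
tcp_pos: [0.5249, 0.3981, 0.1911]
orientation: [[0.011, 0.01, 1.0], [-1.0, 0.008, 0.011], [-0.008, -1.0, 0.011]]
wrist_force: [0.2, 1.0, -1.1]
opening: 0.0721
```

Call:
move_arm:
  commands: [0,0,0,0,0,-0.5,72,0,0,0,0,0,-0.5,72,0,0,0,0,0,-0.5,72]

```text
t: 10.35
tcp_pos: [0.5118, 0.3976, 0.1895]
orientation: [[0.012, 0.009, 1.0], [-1.0, 0.006, 0.012], [-0.006, -1.0, 0.009]]
wrist_force: [0.1, 0.1, -0.6]
opening: 0.0718
```

Run:
```python
from h import *
m=optics.camera_model("wrist"); im=optics.get_image("wrist"); np.save("w5.npy",im); np.save("w5m.npy",m,allow_pickle=True)
cv2.imwrite("pics/w5.png",im[:,:,::-1])
for c in blobs(im,(10,105,110),(26,255,255),(0,0,640,480),1500)[:6]: print(cv2.boundingRect(c),rect(m,c,.054))
```

```text
(0, 0, 640, 393) [5.163e+02 3.932e+02 3.031e+02 5.468e+02 4.000e-01]
(0, 341, 47, 83) [360.  667.   41.9  91.7  74.8]
```

View pics/w5.png

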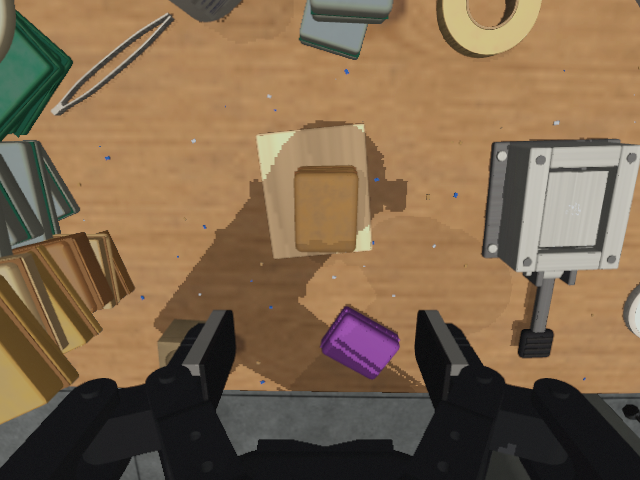

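Wrist view: the stack sits square on the board at (326,208), with only a thin strip of sides showing at the far edge. I move the arm aside so an unshadowed scene crop gives an independent check.

Call:
move_arm:
  commands: [0,0,0,0,-1,-2,72,0,0,0,-2,-1,-4,72,0,0,0,-4,-1,-4,72,0,0,0,-6,-1,-4,72,0,0,0,-6,-1,-4,72]

```text
t: 11.02
tcp_pos: [0.4088, 0.5487, 0.2108]
orientation: [[0.014, 0.006, 1.0], [-1.0, 0.002, 0.014], [-0.002, -1.0, 0.006]]
wrist_force: [1.1, -0.4, -0.4]
opening: 0.0718
```

Run:
```python
from h import *
im=np.load("w5.npy"); m=np.load("w5m.npy",allow_pickle=True).item()
c=blobs(im,(10,130,100),(26,255,255),(290,160,362,254),500)[0]; print(cv2.boundingRect(c),rect(m,c,.054))
a=optics.get_image("scene")[195:265,285:365]; b=optics.get_image("side")[240:310,240:340]
cv2.imwrite("pics/fin.png",np.hstack([cv2.resize(a,(400,350),interpolation=2),cv2.resize(b,(400,350),interpolation=2)])[:,:,::-1])
print(status.state()['t'],np.round(status.state()['tcp_pos'],3))
```

```text
(294, 166, 64, 87) [527.  398.7  46.   65.  -89.4]
11.125 [0.41  0.546 0.213]
```

View pics/fin.png

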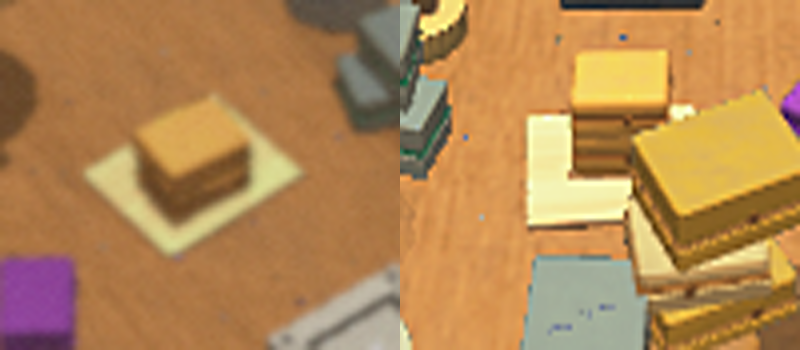

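Both outside views show the stack flush and level (scene crop (192,155), side crop (620,110)), with its edges in line.

```bash
python3 -c "
from station import job; print(job.sign_off())"
```

```text
the job is handed in; nothing more can be done
None
```

I pressed the lever to its stop, took the raised mould out across its width, and set it down on the lower mould. The job was handed in at about 11 s of the 51 s allowed; sign-off gives no verdict.

- **Lever and lift:** the lever reached its stop at 54 N, with the fingertips at 21 mm. The mould then measured at the raised height, and it came clear of the frame in the grip.
- **Stack position:** the upper mould measured at about (527, 398.7) mm, against (524.4, 397.3) mm for the lower mould before stacking. About 1.3 mm of the x difference is the front side strip included in the mask. Long sides agree within about 0.5°, and the scene and side views show the stack flush and level.
- **Disagreements:**
  - The gripper read 45.5 mm on the 48 mm mould; it held firmly all the same.
  - My first rough scene-camera estimate of the frame was about 10 mm off, so I used the wrist camera's values instead.
- **Not re-measured:** I did not measure the lower mould again after stacking. I did not measure the bystanders, and the robot did not go near them.

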